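Hold a sprung fixture guard at its set-up angle

TASK

The safety switch on the assembly fixture's sprung guard is about to be set, so the guard has to be held at the set-up angle. Press the latch lever's thumb pad down until the lever clicks past its spring plunger and stays down by itself, then take the guard by its black grip and lift it until the pointer on its side lines up with the white line of the index clamped on the quadrant. Finish still holding the grip there, steady (the guard springs shut if let go), leaving the index as it is set and the tools around undisturbed.

Things in the scene. Friction and masses are not known exactly. Their poses are not given: they have to be found in the camera images.
- fixture: Assembly fixture fixed on the table: base plate 260x112x12 mm (x -122 to +138, y -56 to +56 mm) under a clear hinged guard. Origin on the table, z up. +x: hinge end (robot's right); -x: free end with grip and latch pad; -y: quadrant side (towards the robot). Closed, the guard's top is at z = 82 mm; the quadrant at y = -61 mm reaches z = 168 mm between x = -17 and +90 mm.
- guard_hinge (a point): Point on the guard's hinge axis, at x = 90, y = 34, z = 75 mm of the fixture, in the same plane across the hinge as the grip's centre. The hinge axis is parallel to the fixture's y axis. (Beyond the hinge end, at the robot's right, a bowl feeder 350 mm high fills the table behind world x = 0.49, y below -0.24 m: swing round in front of it.)
- guard_grip: Black round grip on the guard's free edge, 18 mm thick, 50 mm long, pointing away from the hinge. Origin at its centre, 213 mm from guard_hinge; turns with the guard: x along the grip to the hinge, y along the hinge. Closed: level, at x = -123, y = 34, z = 75 mm of the fixture. 45 mm free below, 25 mm beside; the latch pad is 74 mm off on the -y side.
- guard (a joint): Guard opening angle in rad, 0 closed, up to 1.25. Positive lifts the free end. Springs and weight pull it shut: about 3 N at the grip when closed, 4 N at 0.6 rad. The latch hook blocks it (only about 0.02 rad of play) until the latch lever is down.
- guard_pointer (a point): Tip of the dark steel pointer on the guard's quadrant side, 113 mm from the hinge axis; its x axis lies along the pointer towards the hinge and turns with the guard.
- latch_lever (a joint): Latch lever angle, rad: 0 up (guard latched), 0.45 fully down (stop). A spring plunger resists from about 0.1 on; past about 0.25 the lever snaps down and then stays down by itself at about 0.37 with its hook clear of the guard. Takes about 3 to 6 N at the pad; let go before the click, it springs back up.
- latch_pad: Ribbed steel thumb pad, 26 mm along the lever, 20 mm across, 6 mm thick. Origin at the centre of its top face, z out of it. Up: at x = -157, y = -40, z = 68 mm of the fixture, sloping 0.35 rad down to the pivot (parallel to fixture y, at x = -88, z = 40 mm). Fully down: level within 0.1 rad at x = -163, z = 36 mm, over bare table.
- index (a joint): Angle in rad at which the index is clamped on the quadrant, measured about the guard's hinge from the closed position: with the guard at this same angle the pointer stands exactly in line with the index line. It stands anywhere from 0.40 to 0.80.
- index_line (a point): Outer end of the white line on the index (a 12 mm wide dark steel block with a bright thumb screw, on the outer face of the quadrant), 110 mm from the hinge axis; its x axis lies along the line towards the hinge.
- hex_key_5: 5 mm black hex key, 33x88x5 mm, lying beside the fixture's hinge end; to be left alone. Origin at the centre of its underside.
- grease_tin: round grease tin, 66 mm across, 34 mm tall, lying beside the fixture's hinge end; to be left alone. Origin at the centre of its underside.
- hex_key_6: 6 mm black hex key, 37x99x6 mm, lying elsewhere on the table; to be left alone. Origin at the centre of its underside.
- spanner_8_10: double open-end spanner, 120 mm long, flat, lying elsewhere on the table; to be left alone. Origin at the centre of its underside.
- caliper: caliper with a display, 71x232x18 mm, lying elsewhere on the table; to be left alone. Origin at the centre of its underside.
- tape_roll: roll of tape, 83 mm across, 18 mm tall, lying elsewhere on the table; to be left alone. Origin at the centre of its underside.
- screwdriver: screwdriver, 202 mm long, 29 mm thick at the handle, lying elsewhere on the table; to be left alone. Origin at the centre of its underside.

How it is judged:
By the outcome, as a careful person would: the job done as asked, in the order asked, and still so for the second after the job is handed in, while the arm keeps its last pose, push and grip.
It also fails if it takes over 45 s, if anything falls off the work surface, if the arm or the gripper's body presses on something with over 40 N, if the wrist force passes 120 N, or if a joint passes its speed limit or range.

ROBOT

A 7-joint arm with a two-finger parallel gripper is mounted at the origin on a cart in front of the work surface, level with it; the furniture and walls round the work are solid. World frame = base frame: x ahead of the robot, y to its left, z up, the work surface at z = 0. Lengths are in m, angles in rad, forces in N, time in s.
With the tool pointing down it reaches from about 0.4 to 0.85 m from the base axis. Payload 10.4 kg.
Tool frame: the origin (TCP) lies on the centre line of the jaws, within the pads' length; the fingertips stand 22 mm ahead of it and the grasp point (between the pads) lies 3 mm ahead of it; z points along the fingers, y is the line along which they close (so a half turn about z gives the same grasp; the last joint's range is limited). The gripper opens to 87 mm and grips with 3 to 60 N. Pads are 19 mm wide; open, the fingers measure 117 mm over their backs; the gripper's body (75 mm by 190 mm) begins 51 mm behind the grasp point.
Start: joints at [-1.225, 0.332, -0.065, 1.46, 0.022, 1.35, -0.088], TCP at [0.225, 0.583, 0.245] pointing down, gripper open.
Joint ranges: [-2.6, 2.6], [-0.5, 2.12], [-1.47, 1.34], [0.16, 2.42], [-1.27, 4.41], [0.06, 2.06], [-2.6, 2.6]. Speed limits (rad/s): [2.22, 2.22, 2.79, 2.79, 3.14, 3.14, 3.14].

INTERFACE

Orientations are given as a unit quaternion [x, y, z, w].
In Python, from bench import r gives the robot as it stands.
- The arm moves only by the shell command python3 jog.py 'ROWS' [FORCE]. ROWS is a JSON list of rows, 1 to 12 of them, each of 5 numbers: dx, dy, dz in m, then a turn about the tool's z in rad, then the finger opening in m; each row is the pose to reach, as a shift and turn from the pose commanded when the command began, along the tool's axes at that moment; what a row does not reach only later rows make up. A row lasts 1/10 s, in which the tool goes at most 0.05 m and 0.15 rad, less where a joint would pass 70% of its speed; a pose out of reach is approached as far as the arm can. The fingers move at their own pace and stop on an object; FORCE is the grip in N (left out, the last holds). Time passes only in rows, so rows that do not move let the fingers close. It prints the time, the measured TCP pose, the force, the opening and the grip force at its end.
- r.read_state(): the state, without advancing time (a new reading comes with each control period).
- r.camera(name): name is "scene" or "top" or "wrist"; returns a dict with "img" (400x640x3 uint8, red, green, blue), "fx", "fy", "cx", "cy" (pixels), "pose" (4x4, takes a point from camera to world coordinates). Camera axes: x right, y down, z forward; pixel columns grow to the right and rows downward; lengths in m; the calibration is good to about 2 mm. The wrist camera is an equidistant fisheye: a pixel r from the principal point sees the ray r / f radians off the axis. A picture is of the moment at which its call begins. There is no depth.
- r.close_job(): hands the job in; it is judged then, once.
The state is a dict: "time": time; "joint_positions": joint angles; "joint_vel": joint speeds; "joint_torque": joint torques, N m; "ee_pos": TCP position; "eef_rot": TCP orientation; "ft_force": force on the tool from outside, world axes, zero at the start; "torque": the same for the moment, N m; "width": finger opening in m; "grip_force": force on a finger pad.
Only numpy, scipy, OpenCV 4.12 (cv2) and the standard library are available. Lean on these libraries where they do the work, as an engineer would, in place of code of your own. Each camera call takes 0.05 s, during which the arm holds its last target. There are 200 camera calls.

## Working session

There is one attempt and no reset: what is moved stays moved. The work goes in short steps, Python scripts to look and compute and a shell command to move; the robot and the scene stay as the last step left them, time stands still between calls to the robot, and variables do not carry over. Pictures are saved under pics/ and viewed, at most 10 in all, crops included, and the job is handed in when it is done.

```bash
ls; mkdir -p pics; python3 - <<'E'
from bench import r
import cv2,numpy as np
s=r.read_state();print(s)
for n in ["scene","top"]:
    c=r.camera(n);cv2.imwrite(f"pics/{n}0.png",c["img"][:,:,::-1]);print(n,c["fx"],c["fy"],c["cx"],c["cy"],np.round(c["pose"],4).tolist())
E
```

```text
bench.py
jog.py
pics
{'time': 0.0, 'joint_positions': array([-1.22457843,  0.33289676, -0.06473308,  1.4609211 ,  0.02158796,
        1.34990505, -0.08847701]), 'joint_vel': array([ 0.00120847,  0.00037619,  0.00040329, -0.00179266, -0.00111191,
       -0.00074283, -0.000481  ]), 'joint_torque': array([-5.78284853e-04, -6.23253393e+01,  2.41983990e-02, -3.89904499e+01,
       -6.13915734e-02,  3.96101153e-02,  9.85100223e-05]), 'ee_pos': array([0.225176  , 0.58265058, 0.24374811]), 'eef_rot': array([ 1.83330009e-01,  9.83051165e-01, -7.09059270e-04, -1.10333043e-04]), 'ft_force': array([0.44394399, 0.18880156, 0.0654827 ]), 'torque': array([-0.03527028,  0.035299  , -0.00862603]), 'grip_force': 0.0, 'width': 0.08728950082461573}
scene 365.9413045584566 365.9413045584566 315.8649099349651 200.1691917573601 [[0.845, -0.3697, 0.3863, 0.146], [-0.5345, -0.6016, 0.5936, -0.6288], [0.0129, -0.7081, -0.706, 0.7464], [0.0, 0.0, 0.0, 1.0]]
top 506.82309188906964 506.82309188906964 314.45935005705223 195.90522527162926 [[0.0277, -0.9963, 0.0815, 0.4202], [-0.9996, -0.0284, -0.0073, -0.0496], [0.0096, -0.0813, -0.9966, 1.6598], [0.0, 0.0, 0.0, 1.0]]
```

View pics/scene0.png

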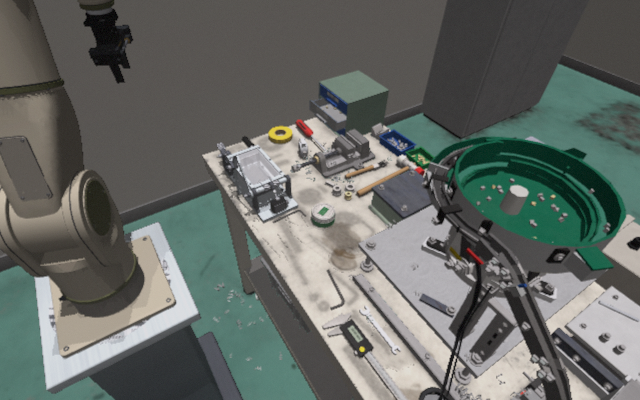

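View pics/top0.png

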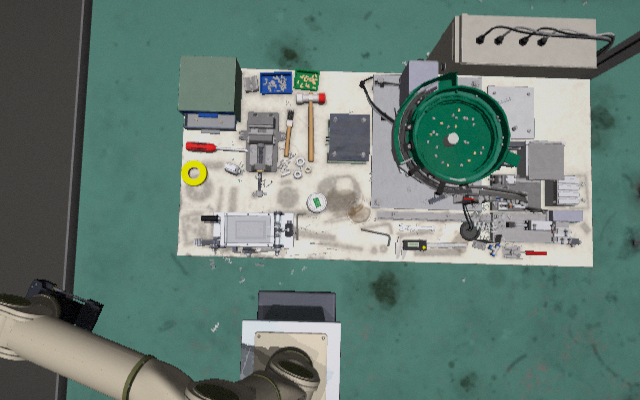

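The top view shows the fixture at about (245,230), with the black grip near (210,218). The scene view shows it at about (260,175). I'll crop both.

```bash
python3 - <<'E'
import cv2,numpy as np
t=cv2.imread("pics/top0.png")[200:262,185:310]; s=cv2.imread("pics/scene0.png")[130:225,200:310]
a=cv2.resize(t,None,fx=6.4,fy=6.4,interpolation=cv2.INTER_CUBIC)[:, :800]
cv2.imwrite("pics/topc.png",a)
cv2.imwrite("pics/scc.png",cv2.resize(s,None,fx=6,fy=6,interpolation=cv2.INTER_CUBIC))
E
```

```text
(no output)
```

View pics/topc.png

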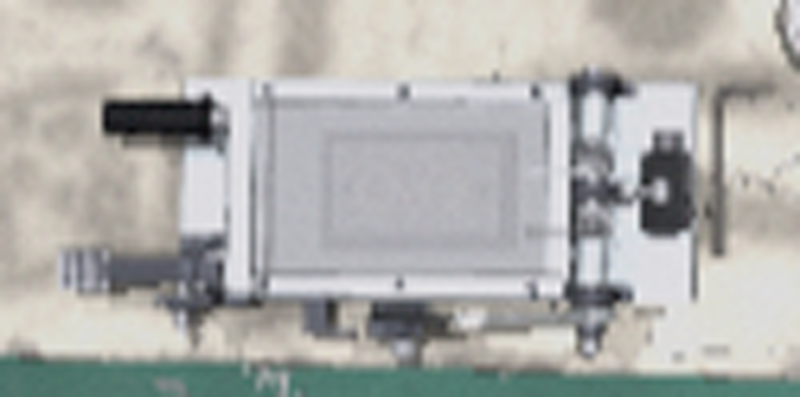

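View pics/scc.png

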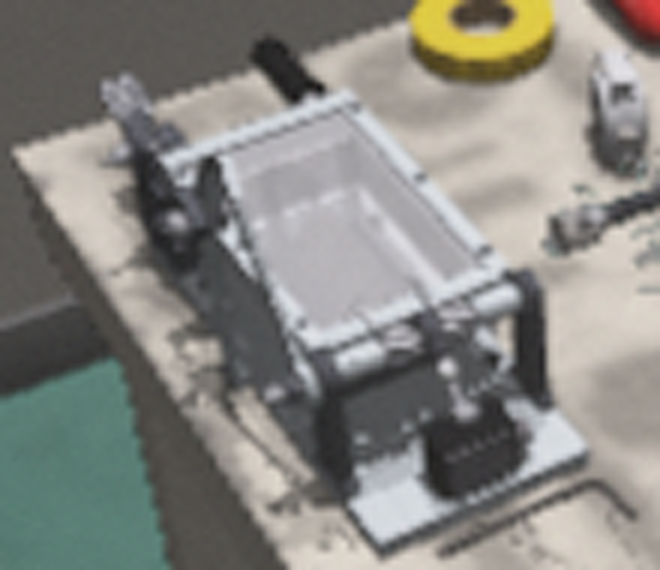

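Grip, latch pad and base plate are all clear. In the top crop the grip is at (157,117), the pad at (86,268), and the plate's hinge-end corners at (697,83) and (697,298). Next I fit the fixture pose and look through the wrist camera.

```bash
cat >h.py <<'E'
import numpy as np,cv2,json
from scipy.optimize import least_squares
from scipy.spatial.transform import Rotation as R
def proj(c,P):  # world->pixel
    T=np.array(c["pose"]);p=(np.atleast_2d(P)-T[:3,3])@T[:3,:3]
    if c.get("fish"):
        rr=np.hypot(p[:,0],p[:,1]);k=np.arctan2(rr,p[:,2])/np.maximum(rr,1e-9)
        u=p[:,:2]*k[:,None]
    else: u=p[:,:2]/p[:,2:]
    return u*[c["fx"],c["fy"]]+[c["cx"],c["cy"]]
def cam(r,n):
    c=r.camera(n);c["fish"]=n=="wrist";return c
def f2w(f,P): # fixture (x,y,yaw), P in fixture m
    P=np.atleast_2d(P);M=R.from_euler('z',f[2]).as_matrix();return P@M.T+[f[0],f[1],0]
E
python3 - <<'E'
from h import *;from bench import r
t=r.camera("top");s=r.camera("scene")
def un(p,k,o):return (np.array(p)+.5)/k-.5+o
tp=un([(86,268),(154,117),(697,83),(697,298),(183,80)],6.4,[185,200]);
tP=np.array([(-157,-40,68),(-123,34,75),(138,56,12),(138,-56,12),(-122,56,12)])/1e3
sp=un([(383,545),(588,447),(125,95)],6,[200,130]);sP=np.array([(138,-56,12),(138,56,12),(-157,-40,68)])/1e3
f=lambda x:np.r_[(proj(t,f2w(x,tP))-tp).ravel(),(proj(s,f2w(x,sP))-sp).ravel()]
q=least_squares(f,[.45,.25,-1.57]);print(q.x,q.fun.reshape(-1,2).round(1))
np.save("fix.npy",q.x)
print(f2w(q.x,[[-.157,-.04,.068],[-.123,.034,.075],[.09,.034,.075]]))
w=cam(r,"wrist");print({k:w[k] for k in["fx","cx","cy"]},np.round(w["pose"],3))
cv2.imwrite("pics/w0.png",w["img"][:,:,::-1])
E
```

```text
[ 0.4398386   0.14121323 -1.54642123] [[ 0.3  0.5]
 [ 0.6  0.3]
 [ 0.1 -0.1]
 [-0.1  0.9]
 [ 0.4  0. ]
 [-0.5 -1.2]
 [ 0.7 -0.9]
 [ 0.4 -0.3]]
[[0.39602397 0.29719168 0.068     ]
 [0.47083066 0.26500536 0.075     ]
 [0.47602204 0.05206863 0.075     ]]
{'fx': 309.70691628693146, 'cx': 316.5061839349764, 'cy': 197.75832620527575} [[ 0.36   0.889  0.281  0.146]
 [ 0.933 -0.343 -0.109  0.612]
 [-0.001  0.302 -0.953  0.384]
 [ 0.     0.     0.     1.   ]]
```

View pics/w0.png

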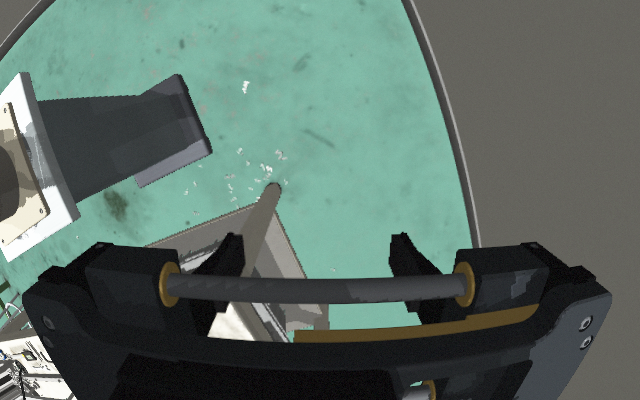

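The fit agrees to about 1 px (3 mm). The wrist camera sits 85 mm along tool +x and looks past the fingers. I'll move to the robot side of the fixture, above the quadrant height, to look at the index.

```bash
python3 jog.py '[[-0.03,-0.04,0.004,0,0.036],[-0.06,-0.08,0.008,0,0.036],[-0.09,-0.12,0.012,0,0.036],[-0.12,-0.16,0.016,0,0.036],[-0.15,-0.2,0.02,0,0.036],[-0.18,-0.24,0.024,0,0.036],[-0.21,-0.28,0.03,0,0.036],[-0.229,-0.301,0.03,0,0.036],[-0.229,-0.301,0.03,0,0.036]]' && python3 - <<'E'
from h import *;from bench import r
w=cam(r,"wrist");f=np.load("fix.npy")
import pickle;pickle.dump(w,open("w1.pkl","wb"))
print(np.round(w["pose"],3).tolist())
P=[(-.157,-.04,.068),(-.123,.034,.075),(.09,-.061,.075)]+[(.09-.11*np.cos(a),-.066,.075+.11*np.sin(a)) for a in(0,.4,.8)]
u=proj(w,f2w(f,np.array(P)));print(u.round(1))
cv2.imwrite("pics/w1.png",w["img"][:,:,::-1])
m=u[3:].mean(0).astype(int);a=max(m[1]-90,0);b=max(m[0]-110,0)
print(b,a);cv2.imwrite("pics/w1c.png",cv2.resize(w["img"][a:a+180,b:b+220,::-1],None,fx=3.3,fy=3.3,interpolation=cv2.INTER_CUBIC))
E
```

```text
time: 1.15
ee_pos: [0.3316, 0.2162, 0.2146]
eef_rot: [0.186, 0.983, 0.0, 0.0]
ft_force: [0.0, 0.8, 0.1]
width: 0.0367
grip_force: 0.0
[[0.366, 0.887, 0.281, 0.252], [0.931, -0.349, -0.11, 0.246], [0.001, 0.302, -0.953, 0.355], [0.0, 0.0, 0.0, 1.0]]
[[413.6 220.4]
 [403.8 290.1]
 [196.9 284.5]
 [280.8 250.2]
 [267.3 275. ]
 [235.3 306.3]]
151 187
```

View pics/w1.png

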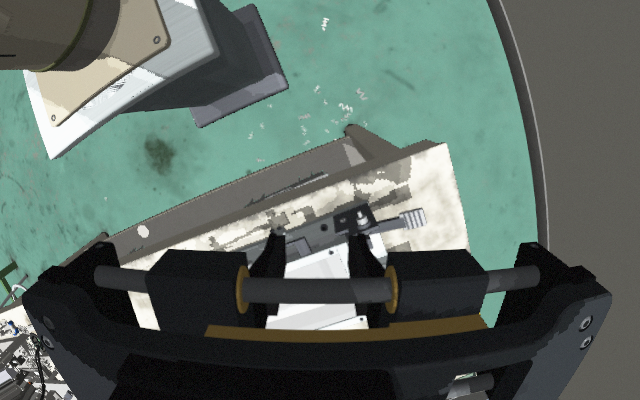

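This shows the fixture behind the fingers, with the pad at (413,218). The fingers hide the index, so I'll turn the camera to the hinge side.

```bash
python3 jog.py '[[0.02,0.02,-0.01,-0.15,0.036],[0.04,0.042,-0.01,-0.3,0.036],[0.04,0.042,-0.01,-0.45,0.036],[0.04,0.042,-0.01,-0.6,0.036],[0.04,0.042,-0.01,-0.75,0.036],[0.04,0.042,-0.01,-0.9,0.036],[0.04,0.042,-0.01,-1.05,0.036],[0.04,0.042,-0.01,-1.2,0.036],[0.04,0.042,-0.01,-1.35,0.036],[0.04,0.042,-0.01,-1.5,0.036],[0.04,0.042,-0.01,-1.5,0.036]]' && python3 - <<'E'
from h import *;from bench import r
print(r.read_state()["joint_positions"].round(2))
w=cam(r,"wrist");f=np.load("fix.npy")
import pickle;pickle.dump(w,open("w2.pkl","wb"))
P=[(-.157,-.04,.068),(-.123,.034,.075),(.09,-.061,.075)]+[(.09-.11*np.cos(a),-.066,.075+.11*np.sin(a)) for a in(0,.4,.8)]
u=proj(w,f2w(f,np.array(P)));print(u.round(1))
cv2.imwrite("pics/w2.png",w["img"][:,:,::-1])
m=u[3:].mean(0).astype(int);a=max(m[1]-90,0);b=max(m[0]-120,0)
print(b,a);cv2.imwrite("pics/w2c.png",cv2.resize(w["img"][a:a+180,b:b+240,::-1],None,fx=3.3,fy=3.3,interpolation=cv2.INTER_CUBIC))
E
```

```text
time: 2.3
ee_pos: [0.3076, 0.2745, 0.2246]
eef_rot: [-0.538, 0.843, 0.0, 0.0]
ft_force: [-0.0, 0.6, 0.8]
width: 0.0362
grip_force: 0.0
[-1.06 -0.14  0.2   2.02  0.03  1.27  1.84]
[[249.6 240.8]
 [178.9 243.2]
 [154.7  27.3]
 [203.2 115.4]
 [181.2 109.3]
 [147.9  83.4]]
57 12
```

View pics/w2c.png

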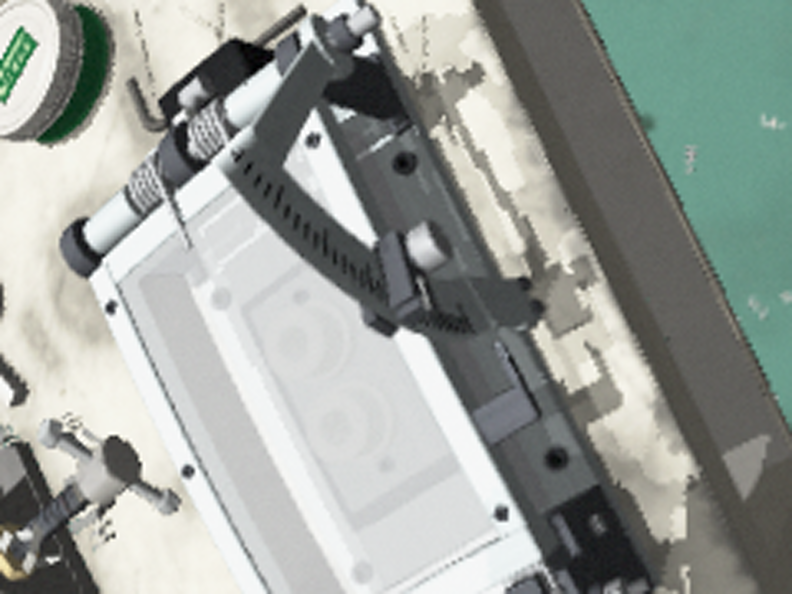

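The index block with its bright thumb screw is clear at crop (405,270). I'll drop closer for finer resolution and overlay the model.

```bash
python3 jog.py '[[0,0,0.035,0,0.036],[0,0,0.07,0,0.036],[0,0,0.07,0,0.036],[0,0,0.07,0,0.036]]' && python3 - <<'E'
from h import *;from bench import r
w=cam(r,"wrist");f=np.load("fix.npy")
import pickle;pickle.dump(w,open("w3.pkl","wb"))
pol=lambda R,a,y:(.09-R*np.cos(a),y,.075+R*np.sin(a))
P=[pol(.11,a,-.066) for a in(0,.3,.5,.7)]
u=proj(w,f2w(f,np.array(P)));print(u.round(1))
cv2.imwrite("pics/w3.png",w["img"][:,:,::-1])
m=u.mean(0).astype(int);a=max(m[1]-36,0);b=max(m[0]-32,0);k=6
print(b,a)
z=cv2.resize(w["img"][a:a+96,b:b+66,::-1],None,fx=k,fy=k,interpolation=cv2.INTER_CUBIC);o=z.copy()
def pt(p):return tuple(int(v) for v in ((proj(w,f2w(f,p))[0]-[b,a]+.5)*k-.5))
for t in (0,.4,.5,.6,.7,.8): cv2.line(o,pt(pol(.098,t,-.066)),pt(pol(.113,t,-.066)),(0,0,255) if t else (0,255,0),1)
cv2.imwrite("pics/w3c.png",np.hstack([z,o]))
E
```

```text
time: 2.75
ee_pos: [0.3081, 0.2736, 0.1552]
eef_rot: [-0.535, 0.845, -0.0, -0.0]
ft_force: [0.2, 0.4, 0.9]
width: 0.0358
grip_force: 0.0
[[172.6 122.3]
 [148.8 120. ]
 [127.1 110.9]
 [101.7  94.7]]
105 75
```

View pics/w3c.png

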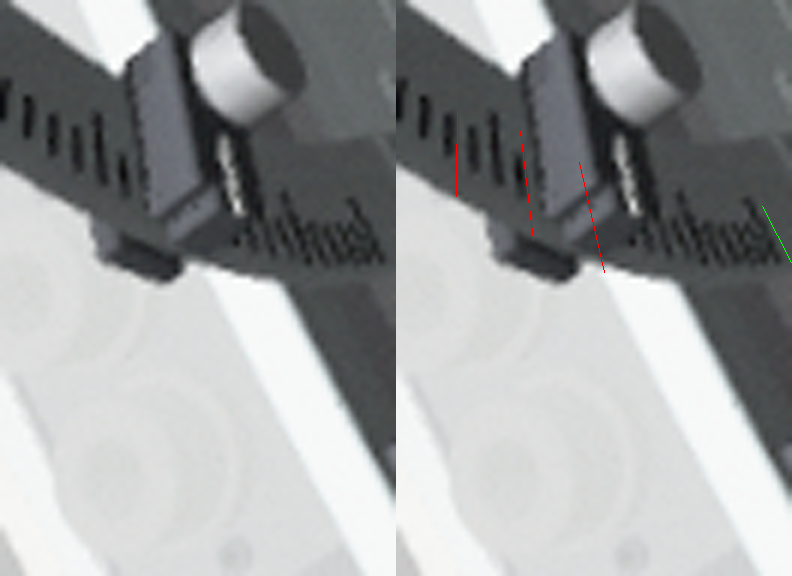

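The white line runs from crop (222,140) to its outer end at (239,215), i.e. about (144.4,110.4) in the full image. I'll solve the line's angle from that, refine the fixture with the wrist views, and work out the move to the pad.

```bash
cat >>h.py <<'E'
pol=lambda R,a,y:np.array((.09-R*np.cos(a),y,.075+R*np.sin(a)))
E
python3 - <<'E'
from h import *;from bench import r;import pickle
w2=pickle.load(open("w2.pkl","rb"));w=pickle.load(open("w3.pkl","rb"));f0=np.load("fix.npy")
un=lambda p:(np.array(p)+.5)/6-.5+[105,75]
a,b=un((222,140)),un((239,215))
for d in [(0,0,0),(.003,0,0),(-.003,0,0),(0,.003,0),(0,-.003,0),(0,0,.01)]:
    f=f0+d
    g=lambda x:np.r_[proj(w,f2w(f,pol(.11,x[0],x[1])))[0]-b,proj(w,f2w(f,pol(x[2],x[0],x[1])))[0]-a]
    q=least_squares(g,[.45,-.07,.1],x_scale=[.1,.01,.01]);print(d,q.x.round(4),q.fun.round(2),end=' ')
    # prediction in w2
    print(proj(w2,f2w(f,pol(.11,q.x[0],q.x[1])))[0].round(1))
# bright spot in w2
g=cv2.cvtColor(w2["img"],cv2.COLOR_RGB2GRAY);print(g[92:108,178:194])
# pad and grip crop from w2, w3
u=proj(w,f2w(f0,[[-.157,-.04,.068],[-.123,.034,.075]]));print(u)
u2=proj(w2,f2w(f0,[[-.157,-.04,.068],[-.123,.034,.075]]))
def cr(c,m):
    m=m.astype(int);return cv2.resize(c["img"][max(m[1]-33,0):m[1]+33,max(m[0]-66,0):m[0]+66,::-1],(792,396),interpolation=cv2.INTER_CUBIC)
s=u2.mean(0).astype(int);print(s)
z=w2["img"][s[1]-45:s[1]+45,s[0]-65:s[0]+65,::-1];z=cv2.resize(z,None,fx=6,fy=6,interpolation=cv2.INTER_CUBIC)
for p in u2: cv2.drawMarker(z,tuple(int(v) for v in (p-s+[65,45]+.5)*6),(0,0,255),0,10)
cv2.imwrite("pics/w2p.png",z)
E
```

```text
(0, 0, 0) [ 0.4104 -0.0724  0.0998] [-0.01  0.    0.01 -0.  ] [186.4 105. ]
(0.003, 0, 0) [ 0.4094 -0.0754  0.0998] [-0.  0.  0. -0.] [186.4 105. ]
(-0.003, 0, 0) [ 0.4114 -0.0695  0.0998] [-0.01  0.    0.01 -0.  ] [186.4 105. ]
(0, 0.003, 0) [ 0.4515 -0.0746  0.0998] [-0.18  0.05  0.19 -0.04] [187. 105.]
(0, -0.003, 0) [ 0.3672 -0.0701  0.0998] [ 0.16 -0.06 -0.17  0.04] [185.8 105. ]
(0, 0, 0.01) [ 0.4001 -0.0718  0.0997] [ 0.09 -0.03 -0.1   0.02] [186.3 105. ]
[[113  92  36  33  48  95 133 140 141 129 119  97  81  82  94  98]
 [111 101  63  30  33  36  64  92 107 101  82  77  91 102  98  99]
 [110 109  77  32  35  31  31  51  81  80  87  97 101 100 100 100]
 [110 108  81  45  30  60  60  36  66  83  95  96  95 101 100 100]
 [111 110  94  61  32 104 111  66  54  75  81  87  88  90  94  93]
 [111 112 103  67  39 109 150  85  41  70  77  76  72  71  73  75]
 [111 111 110  79  45  32 161  78  30  58  73  72  76  75  74  76]
 [110 109 113  97  45  27 118 137  33  45  72  72  74  74  72  75]
 [109 114 113  97  45  34  55 144  48  40  58  76  74  73  73  73]
 [109 108 112  99  58  52  67 124  97  38  57  75  76  72  72  73]
 [106 105  80  58  71  81  88 131 138  46  48  64  75  72  73  73]
 [ 86  67  65  88 103 102  75 110 140  50  44  62  75  73  72  71]
 [ 71  87 102 103 108 104  80  99 125  91  35  49  64  72  71  70]
 [ 86 105 108 112 101  78  57  79 113  88  44  47  63  73  75  74]
 [106 107 104  86  62  58  63  58  68  53  50  45  49  59  71  74]
 [104  92  70  63  61  58  58  53  62  48  45  44  29  45  49  46]]
[[235.91758513 275.73518802]
 [152.84396536 276.6564287 ]]
[214 242]
```

View pics/w2p.png

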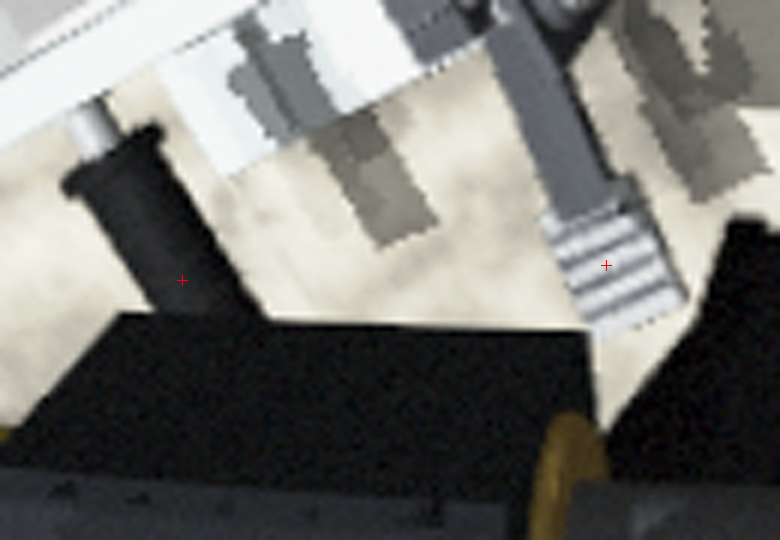

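The model markers land within about 1 px of the true pad centre (613,262) and the grip axis. Now I'll refine the fit and compute the move to the pad.

```bash
cat >>h.py <<'E'
def todelta(s,P,heading=None):
    M=R.from_quat(s["eef_rot"]).as_matrix();d=M.T@(np.array(P)-s["ee_pos"])
    h=np.arctan2(M[1,0],M[0,0]);return d.round(4),(None if heading is None else round(-((heading-h+np.pi)%(2*np.pi)-np.pi),3))
E
python3 - <<'E'
from h import *;from bench import r;import pickle
t=r.camera("top");s=r.camera("scene");w2=pickle.load(open("w2.pkl","rb"))
def un(p,k,o):return (np.array(p)+.5)/k-.5+o
tp=un([(86,268),(154,117),(697,83),(697,298),(183,80)],6.4,[185,200]);
tP=np.array([(-157,-40,68),(-123,34,75),(138,56,12),(138,-56,12),(-122,56,12)])/1e3
sp=un([(383,545),(588,447),(125,95)],6,[200,130]);sP=np.array([(138,-56,12),(138,56,12),(-157,-40,68)])/1e3
wp=un([(613,263),(188,280)],6,[214-65,242-45]);wP=np.array([(-157,-40,68),(-123,34,75)])/1e3
f=lambda x:np.r_[(proj(t,f2w(x,tP))-tp).ravel(),(proj(s,f2w(x,sP))-sp).ravel(),((proj(w2,f2w(x,wP))-wp)*[[1.5,1.5],[1.5,0]]).ravel()]
q=least_squares(f,[.45,.25,-1.57]);print(q.x,q.fun.reshape(-1,2).round(1))
np.save("fix.npy",q.x);p=f2w(q.x,[[-.157,-.04,.068+.022+.03]])[0];print(p)
print(todelta(r.read_state(),p,q.x[2]))
E
```

```text
[ 0.43924172  0.14146307 -1.54224803] [[ 0.3  0.9]
 [ 0.5  0.6]
 [-0.  -0.1]
 [-0.1  0.9]
 [ 0.2  0.4]
 [-0.5 -1.2]
 [ 0.6 -1. ]
 [-0.  -0.1]
 [-0.3  0.1]
 [-0.1 -0. ]]
[0.39477655 0.29725732 0.12      ]
(array([-0.0574, -0.0679,  0.0365]), np.float64(-0.469))
```

```bash
python3 jog.py '[[-0.02,-0.025,0,-0.15,0],[-0.04,-0.05,0,-0.3,0],[-0.057,-0.068,0,-0.45,0],[-0.057,-0.068,0,-0.469,0],[-0.057,-0.068,0.036,-0.469,0],[-0.057,-0.068,0.036,-0.469,0],[-0.057,-0.068,0.036,-0.469,0]]' && python3 -c "
from h import *;from bench import r
s=r.read_state();print(s['joint_positions'].round(2),s['ft_force'],s['torque']);print(todelta(s,f2w(np.load('fix.npy'),[[-.157,-.04,.09]])[0],np.load('fix.npy')[2]))"
```

```text
time: 3.6
ee_pos: [0.3936, 0.2959, 0.1194]
eef_rot: [0.717, -0.697, -0.0, 0.0]
ft_force: [0.4, -0.1, 0.8]
width: 0.0007
grip_force: 0.0
[-1.    0.15  0.29  1.97 -0.05  1.03  2.48] [ 0.41135161 -0.1284532   0.75614699] [ 0.14983466  0.1161962  -0.01001057]
(array([-0.0013, -0.0012,  0.0294]), np.float64(-0.0))
```

```bash
python3 jog.py '[[0,0,0.015,0,0],[0,0,0.025,0,0],[0,0,0.031,0,0],[0,0,0.037,0,0],[0,0,0.037,0,0]]';  python3 jog.py '[[0,0,0.006,0,0],[0,0,0.011,0,0],[0,0,0.011,0,0]]'
```

```text
time: 4.1
ee_pos: [0.3942, 0.2964, 0.0817]
eef_rot: [0.717, -0.697, -0.0, -0.0]
ft_force: [-0.6, 1.7, 3.4]
width: 0.0005
grip_force: 1.2
time: 4.4
ee_pos: [0.3936, 0.2952, 0.0698]
eef_rot: [0.717, -0.697, 0.0, 0.001]
ft_force: [-0.8, -0.4, 0.1]
width: 0.0003
grip_force: 0.0
```

Force rose to about 3 N and then dropped to zero at tip height 48 mm, so the lever snapped. I'll press a touch more, then lift off and check.

```bash
python3 jog.py '[[0,0,0.005,0,0],[0,0,0.009,0,0],[0,0,0.009,0,0]]';  python3 jog.py '[[0,0,-0.04,0,0],[0,0,-0.08,0,0.036],[0,0,-0.08,0,0.036],[0,0,-0.08,0,0.036]]'; python3 - <<'E'
from h import *;from bench import r
f=np.load("fix.npy")
g=f2w(f,[-.123,.034,.075+.06])[0];s=r.read_state();print(s['joint_positions'].round(2),g,todelta(s,g,f[2]))
E
```

```text
time: 4.7
ee_pos: [0.394, 0.2957, 0.0611]
eef_rot: [0.717, -0.697, 0.0, 0.0]
ft_force: [0.4, 0.6, 2.3]
width: 0.0003
grip_force: 0.8
time: 5.1
ee_pos: [0.3943, 0.2962, 0.1422]
eef_rot: [0.717, -0.697, -0.0, -0.001]
ft_force: [0.0, 0.0, -0.5]
width: 0.017
grip_force: 0.0
[-1.    0.12  0.29  1.94 -0.04  1.08  2.47] [0.4697169  0.26538346 0.135     ] (array([ 0.0331, -0.0745,  0.0072]), np.float64(0.001))
```

The pad met the tip again at about z = 39 mm, so it stays down. Next is the grip.

```bash
python3 jog.py '[[0.017,-0.037,0,0,0.036],[0.033,-0.0745,0,0,0.036],[0.033,-0.0745,0,0,0.036],[0.033,-0.0745,0,0,0.036]]' && python3 - <<'E'
from h import *;from bench import r
f=np.load("fix.npy");w=cam(r,"wrist")
g=f2w(f,[-.123,.034,.078])[0];s=r.read_state();print(s['joint_positions'].round(2),s['ee_pos'],todelta(s,g,f[2]))
# grip lateral check: row profile of the grip's hinge end part (x=-.105) in the wrist image
P=[(x,.034+dy,.075) for x in(-.118,-.108,-.102) for dy in(-.009,.009)]
print(proj(w,f2w(f,np.array(P))).round(1))
G=cv2.cvtColor(w["img"],cv2.COLOR_RGB2GRAY)
u=proj(w,f2w(f,[-.106,.034,.075]))[0].astype(int)
for k in(-4,-2,0,2,4):print(u,k,G[u[1]+k,u[0]-20:u[0]+21])
p=f2w(f,[-.157,-.04,.068])[0];print('pad up',proj(w,p),'down',proj(w,f2w(f,[-.163,-.04,.041])[0]))
E
```

```text
time: 5.5
ee_pos: [0.4705, 0.2628, 0.1399]
eef_rot: [0.716, -0.698, -0.0, 0.001]
ft_force: [-0.8, 0.6, -0.2]
width: 0.0353
grip_force: 0.0
[-0.7   0.23  0.12  1.82 -0.03  1.09  2.6 ] [0.46926934 0.26383939 0.14003214] (array([-0.0016, -0.0006,  0.062 ]), np.float64(-0.002))
[[327.4 220.2]
 [302.2 220.3]
 [327.6 207. ]
 [301.9 207.1]
 [327.6 198.8]
 [301.8 198.9]]
[314 204] -4 [116 121 123 123 124 122 121 120  70  11  12  16   4  13  19  13  13  17
  15  19  14  10   6  18  14  15  19   8  15   6   6  12   9  21  71  76
  74  73  69  74  67]
[314 204] -2 [117 120 121 120 123 124 125 122  72  10   8  17   5  14  14   9   7  13
  19   8  10  15  12  10   2  14  10   8   8   7  10  18  16  25  75  81
  76  73  75  75  73]
[314 204] 0 [116 119 119 120 122 120 121 122  70  10  13  10   8  19  16  11  17  15
  17  13  14  19  16  10  16  12   8  13  18   7  19   7   9  23  78  84
  79  79  76  76  93]
[314 204] 2 [115 117 119 118 120 119 121 119  70  10  12   9  14  11  13  11  12  15
   5  17  15  18  12  17  19  15  15   5  13   2  16  20   0  24  85  88
  90  88  87  88 101]
[314 204] 4 [113 117 116 119 117 120 119 119  72  13  12  15  16   5  19  19  13   8
  15  13  12  18  15  11   7  14  10  13  19  15  18  14  13  27 111 116
 111 111 113 111 111]
pad up [[407.06963894 260.92522876]] down [[398.39925658 252.20254604]]
```

The black grip spans columns 302.5–327.5 against a predicted 302–327.6, so alignment is good. J7 is close to its 2.6 limit, so I'll yaw back 0.1 rad before descending.

```bash
python3 jog.py '[[-0.001,-0.001,0,0.1,0.036],[-0.001,-0.001,0.03,0.1,0.036],[-0.001,-0.001,0.05,0.1,0.036],[-0.001,-0.001,0.062,0.1,0.036],[-0.001,-0.001,0.062,0.1,0.036]]' && python3 jog.py '[[0,0,0,0,0],[0,0,0,0,0],[0,0,0,0,0],[0,0,0,0,0],[0,0,0,0,0],[0,0,0,0,0]]' 25; python3 - <<'E'
from h import *;from bench import r
f=np.load("fix.npy");s=r.read_state();print(s['joint_positions'].round(3),s['ee_pos'],s['torque'])
for a in(.1,.2,.3,.41,.5):
    g=f2w(f,[.09-.213*np.cos(a),.034,.078+.213*np.sin(a)])[0]-f2w(f,[-.123,.034,.078])[0]
    print(a,(R.from_quat(s["eef_rot"]).as_matrix().T@g).round(4))
E
```

```text
time: 6.05
ee_pos: [0.4685, 0.2662, 0.0778]
eef_rot: [-0.682, 0.731, 0.0, -0.002]
ft_force: [-0.7, -0.4, -0.3]
width: 0.036
grip_force: 0.0
time: 6.65
ee_pos: [0.4715, 0.2665, 0.0805]
eef_rot: [-0.682, 0.732, -0.0, 0.001]
ft_force: [5.1, 0.4, 4.5]
width: 0.0179
grip_force: 24.8
[-0.706  0.302  0.123  1.872 -0.044  0.967  2.508] [0.47152796 0.26652141 0.08048993] [ 0.17970079 -0.91522355  0.3050792 ]
0.1 [ 0.001  -0.0002 -0.0213]
0.2 [ 0.0042 -0.0005 -0.0423]
0.3 [ 0.0094 -0.0011 -0.063 ]
0.41 [ 0.0174 -0.0019 -0.0849]
0.5 [ 0.0258 -0.0028 -0.1021]
```

Grasped, at 17.9 mm width. Now I lift along the arc.

```bash
python3 jog.py '[[0.0002,0.002,-0.01,0,0],[0.001,0.002,-0.0213,0,0],[0.002,0.002,-0.032,0,0],[0.004,0.002,-0.042,0,0],[0.004,0.002,-0.042,0,0],[0.004,0.002,-0.042,0,0]]' 30; python3 - <<'E'
from bench import r
s=r.read_state();print(s['joint_positions'].round(3),s['torque'])
E
```

```text
time: 7.25
ee_pos: [0.4714, 0.262, 0.1227]
eef_rot: [-0.681, 0.732, -0.002, 0.003]
ft_force: [16.4, 1.7, -4.1]
width: 0.0177
grip_force: 30.1
[-0.708  0.242  0.13   1.847 -0.033  1.048  2.504] [ 0.47522585 -3.40126881  0.37987805]
```

Wrong sign on the side nudge. I'll correct it by 3 mm while lifting on to about 0.40.

```bash
python3 jog.py '[[0.0,-0.003,0,0,0],[0.0025,-0.0035,-0.01,0,0],[0.006,-0.004,-0.0205,0,0],[0.009,-0.0043,-0.031,0,0],[0.0125,-0.0044,-0.0405,0,0],[0.0125,-0.0044,-0.0405,0,0],[0.0125,-0.0044,-0.0405,0,0]]'; python3 - <<'E'
from h import *;from bench import r;import pickle
f=np.load("fix.npy");s=r.read_state();print(s['joint_positions'].round(3),s['torque'])
z=[]
w=cam(r,"wrist");sc=cam(r,"scene");pickle.dump((w,sc),open("w4.pkl","wb"))
z=np.mean([cam(r,"wrist") and r.read_state()["ee_pos"] for _ in range(4)],0);print(z,np.arcsin((z[2]-.078)/.213))
u=proj(w,f2w(f,pol(.11,.41,-.068)))[0];us=proj(sc,f2w(f,pol(.11,.41,-.068)))[0];print(u,us)
m=u.astype(int)-[36,40];n=us.astype(int)-[20,25];print(m,n)
A=cv2.resize(w["img"][m[1]:m[1]+75,m[0]:m[0]+62,::-1],None,fx=8,fy=8,interpolation=cv2.INTER_CUBIC)
B=cv2.resize(sc["img"][n[1]:n[1]+75,n[0]:n[0]+37,::-1],None,fx=8,fy=8,interpolation=cv2.INTER_CUBIC)
v=np.hstack([A,B]);print(v.shape);cv2.imwrite("pics/fin.png",v)
E
```

```text
time: 7.95
ee_pos: [0.4719, 0.2498, 0.1617]
eef_rot: [-0.682, 0.732, -0.0, 0.001]
ft_force: [6.8, 1.8, -4.6]
width: 0.0175
grip_force: 30.1
[-0.693  0.193  0.135  1.817 -0.029  1.133  2.523] [ 0.68988105 -1.40998493  0.40406336]
[0.47190721 0.24986414 0.16144526] 0.40254563679283784
[464.27872638  75.48437447] [229.41558442 160.51140303]
[428  35] [209 135]
(600, 792, 3)
```

View pics/fin.png

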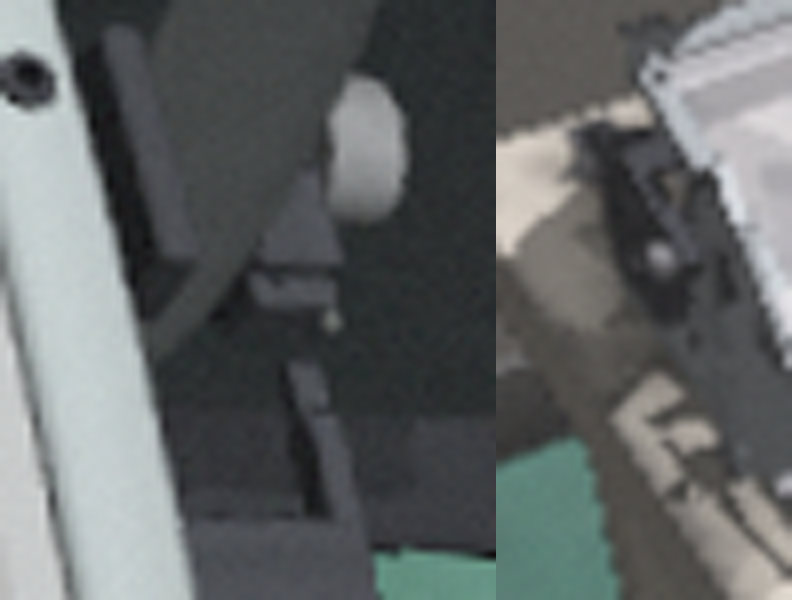

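The left (wrist) panel shows the white line's outer end at about (332,320) and the pointer bracket's tip near (308,362), pointing inward. I'll solve both against the model.

```bash
python3 - <<'E'
from h import *;import pickle
w,sc=pickle.load(open("w4.pkl","rb"));w3=pickle.load(open("w3.pkl","rb"));w2=pickle.load(open("w2.pkl","rb"));f=np.load("fix.npy")
un=lambda p:(np.array(p)+.5)/8-.5+[428,35]
cr=lambda c:((c-[428,35]+.5)*8-.5).round(0)
for y in(-.066,-.072,-.078):
  for a in(.36,.40,.44,.48):
    print(y,a,'line',cr(proj(w,f2w(f,pol(.11,a,y)))[0]),'tip',cr(proj(w,f2w(f,pol(.113,a,y)))[0]),'tip+15',cr(proj(w,f2w(f,pol(.128,a,y)))[0]))
L4=un((332,320))
L3=(np.array((239,215))+.5)/6-.5+[105,75];I3=(np.array((222,140))+.5)/6-.5+[105,75]
# joint: line seen in w3 (two ends) & w4 (outer end); solve angle,y, inner radius, fixture dy
g=lambda x:np.r_[proj(w3,f2w(f+[0,x[3],0],pol(.11,x[0],x[1])))[0]-L3,proj(w3,f2w(f+[0,x[3],0],pol(x[2],x[0],x[1])))[0]-I3,proj(w,f2w(f+[0,x[3],0],pol(.11,x[0],x[1])))[0]-L4, x[3]/.002]
q=least_squares(g,[.42,-.072,.1,0],x_scale=[.1,.01,.01,.001]);print(q.x.round(4),q.fun.round(2))
# closed-guard pointer in w2 (crop offset 57,12 scale 3.3) and w3
for y in(-.066,-.072,-.076):
  print(y,((proj(w2,f2w(f,pol(.113,0,y)))[0]-[57,12]+.5)*3.3).round(),((proj(w2,f2w(f,pol(.128,0,y)))[0]-[57,12]+.5)*3.3).round(),proj(w3,f2w(f,pol(.113,0,y)))[0].round(1))
E
```

```text
-0.066 0.36 line [246. 356.] tip [254. 390.] tip+15 [292. 565.]
-0.066 0.4 line [266. 333.] tip [275. 367.] tip+15 [318. 542.]
-0.066 0.44 line [287. 307.] tip [297. 341.] tip+15 [345. 516.]
-0.066 0.48 line [308. 279.] tip [319. 312.] tip+15 [372. 486.]
-0.072 0.36 line [311. 357.] tip [319. 391.] tip+15 [357. 565.]
-0.072 0.4 line [332. 335.] tip [341. 368.] tip+15 [384. 542.]
-0.072 0.44 line [354. 309.] tip [363. 343.] tip+15 [412. 517.]
-0.072 0.48 line [375. 281.] tip [386. 314.] tip+15 [440. 487.]
-0.078 0.36 line [374. 359.] tip [382. 392.] tip+15 [421. 565.]
-0.078 0.4 line [396. 337.] tip [405. 370.] tip+15 [449. 543.]
-0.078 0.44 line [418. 312.] tip [428. 345.] tip+15 [477. 517.]
-0.078 0.48 line [441. 284.] tip [452. 317.] tip+15 [507. 488.]
[ 0.4069 -0.0716  0.1001 -0.0005] [-0.14 -0.41 -0.1   0.02 -0.07  0.52 -0.25]
-0.066 [490. 350.] [514. 394.] [175.  125.1]
-0.072 [507. 340.] [530. 384.] [181.  121.1]
-0.076 [518. 333.] [542. 378.] [185.1 118.4]
```

The bracket's direction fits the model pointer, with its tip at θ≈0.40–0.41 and the line slightly above. I'll read sub-pixel patches to tighten this.

```bash
python3 - <<'E'
import pickle,cv2,numpy as np
w,sc=pickle.load(open("w4.pkl","rb"));w2=pickle.load(open("w2.pkl","rb"))
np.set_printoptions(linewidth=200)
G=lambda c:cv2.cvtColor(c["img"],cv2.COLOR_RGB2GRAY)
print("w4 cols462 rows68");print(G(w)[68:92,460:476])
print("w2 cols 200 rows 108");print(G(w2)[106:128,198:216])
E
```

```text
w4 cols462 rows68
[[ 39  45  46  43  49  53  55  54  56  49  48  47  46  44  45  46]
 [ 67  52  47  58  59  57  56  61  57  44  40  44  45  47  50  48]
 [ 79  77  55  66  82  81  76  79  74  72  44  43  42  44  44  47]
 [ 78  83  79  81  81  84  81  80  82  78  48  43  42  44  47  44]
 [ 69  81  76  75  76  77  81  79  82  79  47  45  45  43  48  46]
 [ 47  57  58  61  60  56  53  54  60  77  50  44  47  49  46  45]
 [ 43  43  42  41  44  46  42  43  70 107  68  42  47  45  44  47]
 [ 44  47  46  43  40  43  42  41  73 104  82  42  44  42  41  45]
 [ 42  43  43  41  49  45  39  38  49  69  52  45  44  47  45  46]
 [ 42  41  44  43  46  45  42  41  44  43  44  46  46  43  44  44]
 [ 42  43  43  43  44  46  46  44  48  43  44  48  50  48  43  44]
 [ 46  45  44  44  43  47  50  49  46  47  46  46  40  46  44  41]
 [ 48  46  41  40  64  65  61  60  45  45  46  43  44  45  47  45]
 [ 42  44  43  33  70  80  80  76  53  43  42  44  44  43  44  45]
 [ 45  44  43  29  60  78  83  78  65  43  44  47  44  44  45  48]
 [ 44  47  43  37  44  78  83  82  71  43  49  46  47  48  47  47]
 [ 47  47 
[... 1498 characters left out ...]
 75 107 124 126 122 121]
 [ 84  88  93  98  97 101 103 100  99 104 132 125 142  74 110 124 121 121]
 [ 88  87  91  94  98  95  98 100  97 102 107 107 130  34  72 119 126 122]
 [ 88  87  86  91  97  99 100 101 101  99 101 122 125  53  28 117 126 123]
 [ 85  87  88  89  94 102  97  99 101  98 102 114 126 121  36  76 122 124]
 [ 86  87  86  87  93  98  97  97 101  99 103 112 126 124  85  41  99 123]
 [ 92  88  87  88  91  95  97  98 100 100  99 101 112 127 124  36  81 124]
 [ 85  89  89  88  86  90  96  98 100 102 103  97 105 125 129 103  52  88]
 [ 88  89  84  88  88  89  97  97  96 100 101 102 101 110 127 119  46  54]
 [ 82  89  88  89  87  85  95  97  97 101 103 102  94 101 122 119  78  38]]
```

Combined estimate: the index is at about 0.407 and the guard at about 0.397, with kinematics and both views agreeing. I'll raise it 0.01 rad (2 mm), relieve the side force, and check again.

```bash
python3 jog.py '[[0.0004,-0.001,-0.001,0,0],[0.0008,-0.001,-0.002,0,0],[0.0008,-0.001,-0.002,0,0],[0.0008,-0.001,-0.002,0,0],[0.0008,-0.001,-0.002,0,0]]'; python3 - <<'E'
from h import *;from bench import r
np.set_printoptions(linewidth=200)
z=[];I=[]
for _ in range(12):
    w=cam(r,"wrist");I.append(cv2.cvtColor(w["img"],cv2.COLOR_RGB2GRAY).astype(float));z.append(r.read_state()["ee_pos"])
z=np.array(z);print(z.mean(0),z.std(0));s=r.read_state();print(s["ft_force"],s["joint_positions"].round(3))
f=np.load("fix.npy");G=np.mean(I,0)
for a in(.40,.41):
  for y in(-.069,-.072):print(a,y,proj(w,f2w(f,np.array([pol(.11,a,y),pol(.113,a,y),pol(.12,a,y)]))).round(2).tolist())
print(G[70:88,462:474].round(0).astype(int))
E
```

```text
time: 8.75
ee_pos: [0.4721, 0.2489, 0.1638]
eef_rot: [-0.682, 0.731, 0.0, -0.0]
ft_force: [0.8, 4.5, -4.7]
width: 0.0175
grip_force: 30.1
[0.47211764 0.24883127 0.16387027] [2.55921144e-05 3.03204103e-05 3.54422572e-05]
[-2.34089959  4.35370654 -3.44301556] [-0.691  0.192  0.135  1.813 -0.029  1.139  2.525]
0.4 -0.069 [[463.65, 78.01], [464.73, 82.19], [467.23, 92.13]]
0.4 -0.072 [[467.68, 78.1], [468.77, 82.26], [471.29, 92.17]]
0.41 -0.069 [[464.3, 77.26], [465.41, 81.43], [467.98, 91.38]]
0.41 -0.072 [[468.34, 77.35], [469.46, 81.51], [472.05, 91.42]]
[[ 48  47  43  47  51  52  53  42  44  44  45  44]
 [ 53  64  62  62  62  63  46  45  44  44  44  44]
 [ 64  82  74  63  81  80  59  43  43  44  45  45]
 [ 80  81  81  82  83  82  67  46  43  45  44  45]
 [ 72  73  73  75  78  78  67  48  45  44  44  46]
 [ 52  55  55  54  50  57  70  46  44  45  44  44]
 [ 42  42  42  42  43  97 162  44  44  44  44  44]
 [ 42  41  42  41  48  98  89  44  45  46  45  45]
 [ 42  44  40  42  43  45  47  44  45  47  45  46]
 [ 43  46  43  44  45  45  45  46  45  46  46  44]
 [ 44  43  47  49  50  46  45  45  45  45  45  45]
 [ 37  60  71  70  66  56  44  44  44  43  45  44]
 [ 32  50  78  82  81  70  45  45  45  45  43  45]
 [ 35  37  74  82  82  81  44  44  44  45  45  44]
 [ 41  31  67  82  83  85  46  45  44  46  46  45]
 [ 44  32  60  81  82  84  53  46  47  46  46  46]
 [ 45  35  53  80  79  78  58  46  46  45  46  45]
 [ 54  39  43  72  77  79  69  54  50  50  49  52]]
```

Readings are steady to 0.03 mm. The pointer-tip to line-end gap is 4.25 px, against 4.17 px expected when aligned, with guard and index both at about 0.405. Handing in.

```bash
python3 -c "
from bench import r
print(r.close_job())"
```

```text
the job is handed in; nothing more can be done
None
```

I handed the job in with the latch lever clicked down and the gripper still holding the guard steady at about 0.405 rad, which is where I measured the index line; I judge the alignment good to about 0.01 rad.

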